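# Show a bearing ball to the inspection camera from two sides

### The arm

A 6-joint arm with a two-finger parallel gripper is mounted at the origin on the work surface. World frame = base frame: x ahead of the robot, y to its left, z up, the work surface at z = 0. Lengths are in mm, angles in rad, forces in N, time in s.
With the tool pointing down it reaches from about 325 to 1000 mm from the base axis. Payload 5.1 kg.
Tool frame: the origin (TCP) lies midway between the tips of the shut fingers; the grasp point (between the pads) lies 19 mm behind it; z points along the fingers, y is the line along which they close (so a half turn about z gives the same grasp; the last joint's range is limited). The gripper opens to 85 mm and grips with 20 to 120 N. Pads are 22 mm wide; open, the fingers measure 114 mm over their backs; the gripper's body (76 mm by 85 mm) begins 54 mm behind the grasp point. The pads swing forward as they close: fully open they stand 13 mm farther back than shut.
Start: joints at [-1.374, 0.124, 1.65, -0, 1.367, -0.083], TCP at [179.474, -624.719, 231.322] pointing down, gripper open.
Joint ranges: [-2.61, 2.61], [-1.02, 2.33], [0.03, 2.71], [-1.35, 4.49], [0.32, 2.68], [-2.91, 2.91]. Speed limits (rad/s): [2.57, 2.57, 3.14, 3.14, 3.14, 3.14].

### API

Orientations are given as a unit quaternion [x, y, z, w].
In Python, from workcell import manip, viewer, spotter gives the robot as it stands. The module is installed in compiled form; this text tells all that it offers.
- The arm moves only by the shell command python3 -m creep 'ROWS' [OPENING] [FORCE]. ROWS is JSON, one flat list of numbers, 6 for each row, row after row: the shift along the tool's x, y, z in mm, then the turn, a rotation vector about the tool's x, y, z in degrees. A call has 1 to 10 rows; each row shifts and turns the commanded pose from where the row before left it, along the tool's axes as they then stand; what a row does not reach is not made up. A row lasts 1/10 s, in which the tool goes at most 50 mm and 8.59 degrees, less where a joint would pass 70% of its speed; a pose out of reach is approached as far as the arm can. A call is refused whole if a number of a shift passes 50 or a number of a turn 8.59, either way. A call with a gripper value outside its range is refused whole. OPENING is the closure, from -1 (fully open) to 1 (shut), set as the call begins (- or left out, the last holds). The fingers move at their own pace and stop on an object; FORCE is the grip in N (left out, the last holds). Time passes only in rows, so rows that do not move let the fingers close. It gives the time, the measured TCP pose, the force, the opening and the grip force at its end, in the units of the state.
- manip.get_state(): the state, without advancing time (a new reading comes with each control period).
- viewer.read_camera(name): name is "side" or "top" or "wrist"; returns a dict with "frame" (480x640x3 uint8, blue, green, red), "z_map" (480x640 float32, mm along the optical axis (not along the pixel's ray), 0 where there is no reading), "fx", "fy", "cx", "cy" (pixels), "T" (4x4, takes a point from camera to world coordinates); the wrist camera has in their place "T_tool_cam" (4x4, takes a point from camera to tool coordinates, whose origin is the TCP and whose axes are the flange's). Camera axes: x right, y up, looking along -z (the intrinsics and any distortion apply to the point x, -y, -z); pixel columns grow to the right and rows downward; lengths in mm; the calibration is good to about 2 mm. A picture is of the moment at which its call begins: read the wrist's pose just before it.
- manip.sign_off(): hands the job in; it is judged then, once.
Trained networks look in a picture, given as the dict that the camera call returned (one of the last four; its "shot" number tells which), for a name from the list of things; names that differ only in an ending like _2 or _b are one class to them, and where a whole thing is asked for, a point or a joint stands for the part that bears it (a point fixed in the world has none). Each returns a list of dicts, best first, with "confidence" (0 to 1); they miss things now and then, are a little off and sometimes report something else, mostly with a low value. They report only what shows in the picture. A call takes as long as a camera call. They do not tell look-alikes from the thing itself.
- spotter.outline_of(picture, thing): "pixels" (480x640 bool, what is visible of it) and "extent" ([left, top, width, height] in pixels, round what is visible of it).
The state is a dict: "time": time; "q": joint angles; "joint_velocities": joint speeds; "effort": joint torques, N m; "tcp_pos": TCP position; "tcp_rot": TCP orientation; "force": force on the tool from outside, world axes, zero at the start; "ft_torque": the same for the moment, N m; "opening": finger opening in mm; "grip_force": force on a finger pad.
Only numpy, scipy, OpenCV 4.12 (cv2) and the standard library are available. Lean on these libraries where they do the work, as an engineer would, in place of code of your own. Each camera call takes 0.05 s, during which the arm holds its last target. There are 200 camera calls.

### The job

Inspect the bearing ball at the camera stand: first turn the knob on top of the stand, a little at a time, until the yellow pointer stands on the red line of the scale. Then lift the blue dish by its handle, without touching the ball, and hold it level in front of the lens, the ball in the middle of the camera's view: for a second with the handle pointing straight away from the camera; then turn the dish a quarter turn on the spot, so that the handle points squarely to the robot's side of the camera, the ball staying in the middle of the dish. Finish while holding it there, level and still, touching nothing else with the dish, and leave the other things on the bench where they are.

Things in the scene. Friction and masses are not known exactly. Their poses are not given: they have to be found in the camera images.
- stand: Fixed inspection-camera stand: dark foot plate 150 x 120 x 14 mm, aluminium column 32 x 40 mm, black cap whose top is at 269 mm, knob on top. Origin: on the bench under the column's centre. Its -x axis is the way the camera looks (horizontally), z up, its -y side is the side facing the robot; the foot reaches 80 mm to -x and 70 mm to +x.
- knob_grip (a point): Centre of the round black knob (37 mm diameter, 24 mm tall, from 285 to 309 mm above the bench) on the column's top, 298 mm above the bench; its axis is vertical. 16 mm are free below it. Turned clockwise seen from above, it raises camera and pointer by 4 mm per radian; it stays where it is left. Friction about 0.08 N m; it can be gripped at any yaw.
- pointer (a point): Tip of the yellow pointer on the camera carriage, on the column's side face away from the robot (stand's +y side). It rises and falls with the camera. At the start it stands 5 to 10 mm below the red line.
- red_line (a point): The red line (3 mm thick) of the white scale on the column, 190 mm above the bench; the pointer is set when this point and pointer are at the same height.
- lens (a point): Centre of the lens front of the white camera with black ring light (58 mm diameter). The camera looks along the stand's -x and 30 degrees downwards; at the red line the lens is 195 mm above the bench and 134 mm ahead of the column's centre. Moves up and down with the camera.
- view_point (a point): Middle of the camera's view, in the air 100 mm from the lens along its line of sight: at the red line 145 mm above the bench and 220 mm from the column's centre along the stand's -x. The ball's centre is to be held here. Moves up and down with the camera.
- dish: Loose blue dished plate, 94 mm across, rim 23 mm high, 0.10 to 0.17 kg, hollowed like a saucer, on a flat foot 60 mm across. Origin: centre of its underside, z up. Straight handle along its -x axis, 12 mm wide and 16 mm high (from 10 to 26 mm above the underside), reaching 130 mm from the centre with a rounded end 17 mm wide.
- dish_grip (a point): Point on the dish's handle to grip, 95 mm from the dish's centre along its -x, 22 mm above its underside; the fingers close across the handle (along the dish's y).
- dish_seat (a point): Where the ball's centre rests in the dish: on the dish's axis, 18 mm above its underside. Carried with the dish.
- ball_center (a point): Centre of the loose steel bearing ball, 20 mm diameter, 33 g, lying in the middle of the dish. It rolls freely: hard starts and stops (above about 0.8 m/s2) or tilting the dish more than about 5 degrees make it leave the middle.
- ball: The same ball; its origin is a point on its surface (use ball_center).
- module_a: Bystander: loose aluminium electronics module with green end, 120 x 46 x 32 mm. Origin under its middle.
- module_b: Bystander: loose aluminium electronics module with orange end, 120 x 46 x 32 mm. Origin under its middle.
- driver: Bystander: screwdriver lying on the bench, about 200 mm long, yellow handle.
- tape: Bystander: black tape roll, 70 mm across, 19 mm high.
- spray: Bystander: white bottle, 60 mm across, 160 mm high.
- pot: Bystander: small red pot, 64 mm across, 45 mm high.
- terminal: Bystander: grey and green terminal block, 20 x 62 x 30 mm.
Mind the look-alikes: they are no part of the job. Leave any orange or turquoise look-alike of the dish alone.

How it is judged:
By the outcome, as a careful person would: the job done as asked, in the order asked, and still so for the second after the job is handed in, while the arm keeps its last pose, push and grip.
It also fails if it takes over 72 s, if anything falls off the work surface, if the arm or the gripper's body presses on something with over 40 N, if the wrist force passes 120 N, or if a joint passes its speed limit or range.

## Working session

There is one attempt and no reset: what is moved stays moved. The work goes in short steps, Python scripts to look and compute and a shell command to move; the robot and the scene stay as the last step left them, time stands still between calls to the robot, and variables do not carry over. Pictures are saved under pics/ and viewed, at most 10 in all, crops included, and the job is handed in when it is done.

```bash
ls; mkdir -p pics; cat > h.py <<'E'
import numpy as np, cv2
from workcell import manip, viewer, spotter
from scipy.spatial.transform import Rotation as R
def cam(n):
    s=manip.get_state(); p=viewer.read_camera(n)
    if n=="wrist":
        T=np.eye(4);T[:3,:3]=R.from_quat(s["tcp_rot"]).as_matrix();T[:3,3]=s["tcp_pos"];p["T"]=T@np.array(p["T_tool_cam"])
    p["T"]=np.array(p["T"]); return p
def world(p):
    z=p["z_map"];v,u=np.mgrid[0:480,0:640]
    P=np.stack([(u-p["cx"])/p["fx"]*z,-(v-p["cy"])/p["fy"]*z,-z],-1)
    W=P@p["T"][:3,:3].T+p["T"][:3,3]; W[z<=0]=np.nan; return W
def proj(p,X):
    c=np.linalg.inv(p["T"])@np.append(X,1); return p["cx"]+p["fx"]*c[0]/-c[2],p["cy"]+p["fy"]*c[1]/c[2]
E
cat > a.py <<'E'
from h import *
print(manip.get_state())
ims=[]
for n in["top","side"]:
    p=cam(n);W=world(p);cv2.imwrite(f"pics/{n}0.png",p["frame"])
    print(n,[p[k] for k in("fx","fy","cx","cy")],p["T"].round(3).tolist(),[k for k in p])
    for t in["stand","knob_grip","dish","ball","module_a","driver","tape","spray","pot","terminal"]:
        for o in spotter.outline_of(p,t)[:3]:
            m=o["pixels"];w=W[m];print(t,round(o["confidence"],2),o["extent"],np.nanmedian(w,0).round(),np.nanmin(w,0).round(),np.nanmax(w,0).round())
E
python3 a.py
```

```text
pics
{'time': 0.0, 'q': array([-1.37359620e+00,  1.24529074e-01,  1.65169103e+00,  2.15103396e-05,
        1.36748033e+00, -8.25987829e-02]), 'joint_velocities': array([ 0.00029687,  0.00272903,  0.00174881,  0.00019234, -0.00038706,
       -0.00294161]), 'effort': array([ 1.15316576e-03, -4.23615968e+01, -3.65450013e+01, -1.37897914e-04,
        7.18027353e-03,  1.71874581e-05]), 'tcp_pos': array([ 179.36357112, -624.12574686,  230.02743319]), 'tcp_rot': array([ 9.90229776e-01,  1.39441312e-01, -4.98414591e-05, -1.05276269e-03]), 'force': array([1.0230111 , 0.46778147, 0.38611153]), 'ft_torque': array([-0.02250746, -0.05253527, -0.02261938]), 'grip_force': 0.0, 'opening': 85.14836127815421}
top [572.4858517487897, 572.4858517487897, 314.778583256753, 231.22477131788602] [[-0.022, 0.977, -0.21, 230.744], [-1.0, -0.021, 0.007, 18.534], [0.003, 0.211, 0.978, 1821.348], [0.0, 0.0, 0.0, 1.0]] ['frame', 'z_map', 'fx', 'fy', 'cx', 'cy', 'T', 'shot']
stand 0.88 [345.6, 196.8, 61.3, 50.6] [ 617. -195.   94.] [ 567. -292.   -6.] [682. -79. 320.]
knob_grip 0.75 [342.7, 196.1, 67.7, 48.0] [ 617
[... 2030 characters left out ...]
457.  29.] [328. 404.  -4.] [442. 502.  42.]
module_a 0.7 [230.2, 263.2, 28.9, 42.5] [746.  80.  29.] [726.  16.   2.] [772. 138.  40.]
driver 0.78 [360.4, 210.0, 66.5, 16.7] [ 370. -243.   19.] [ 314. -276.    1.] [ 490. -181.   32.]
driver 0.22 [288.2, 152.9, 35.6, 48.5] [ 626. -127.  225.] [ 594. -275.    0.] [699. -73. 266.]
tape 0.66 [210.7, 316.3, 27.8, 26.4] [752. 224.  16.] [717. 175.  -6.] [786. 257.  26.]
tape 0.35 [364.4, 210.1, 64.5, 16.1] [ 361. -248.   20.] [ 314. -296.   -7.] [ 480. -190.   32.]
spray 0.62 [203.0, 357.7, 30.8, 53.8] [696. 407. 100.] [673. 295.  -5.] [772. 425. 164.]
pot 0.79 [379.5, 160.8, 19.7, 24.2] [ 442. -423.   28.] [ 411. -490.   -4.] [ 480. -379.   49.]
```

```bash
python3 - <<'E'
import cv2,numpy as np
t=cv2.imread("pics/top0.png")[160:360,140:480];s=cv2.imread("pics/side0.png")[110:400,190:450]
cv2.imwrite("pics/m0.png",cv2.resize(t,None,fx=2.3,fy=2.3,interpolation=cv2.INTER_CUBIC))
cv2.imwrite("pics/m1.png",cv2.resize(s,(520,580),interpolation=cv2.INTER_CUBIC))
E
```

```text
(no output)
```

View pics/m0.png

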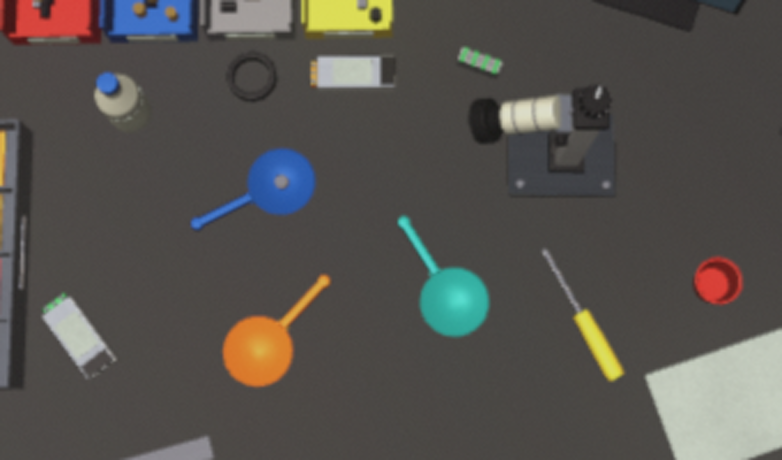

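View pics/m1.png

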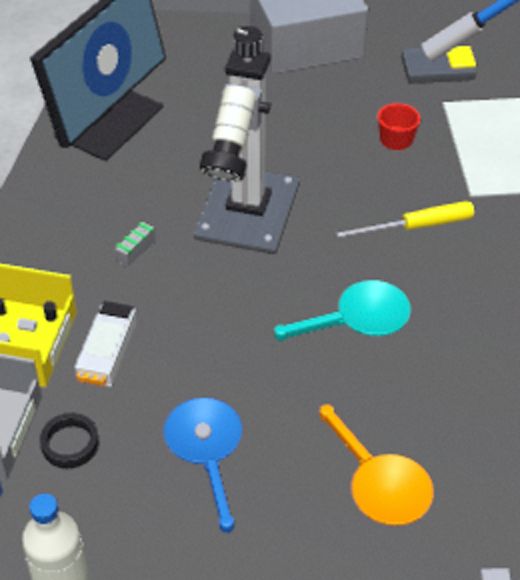

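The pictures show the blue dish with the ball at about (281,181) in the top crop, its handle going down-left. The camera on the stand looks left (world +y), and the knob is at (595,95). The orange and turquoise look-alikes hold no ball. Next I'll measure the stand pose and the wrist camera geometry.

```bash
cat > b.py <<'E'
from h import *
for n in["top","side"]:
    p=cam(n);W=world(p)
    V=W.reshape(-1,3);V=V[~np.isnan(V[:,0])]
    near=(abs(V[:,0]-630)<120)&(abs(V[:,1]+190)<130)
    k=V[near&(V[:,2]>300)&(V[:,2]<325)];print(n,"knob",len(k),np.median(k,0).round(1),k.min(0).round(),k.max(0).round())
    f=V[near&(V[:,2]>8)&(V[:,2]<22)];r=cv2.minAreaRect(f[:,:2].astype(np.float32));print("foot",len(f),r,f.min(0).round(),f.max(0).round())
    hsv=cv2.cvtColor(p["frame"],cv2.COLOR_BGR2HSV)
    m=(abs(hsv[...,0].astype(int)-111)<9)&(hsv[...,1]>130)&(W[...,2]>5)&(W[...,2]<40)&(W[...,1]>60)&(W[...,1]<330)&(W[...,0]>480)&(W[...,0]<680)
    B=W[m];c=B[:,:2].mean(0)
    far=B[np.linalg.norm(B[:,:2]-[590,182],axis=1)>70]
    disc=B[np.linalg.norm(B[:,:2]-[590,182],axis=1)<55]
    r=cv2.minEnclosingCircle(disc[:,:2].astype(np.float32));print("dish",len(B),r,"handle",far.mean(0).round(1),np.degrees(np.arctan2(*(far.mean(0)[:2]-np.array(r[0]))[::-1])))
p=cam("wrist");print(np.array(p["T_tool_cam"]).round(3).tolist(),p["fx"],p["cx"],p["cy"])
E
python3 b.py
```

```text
top knob 152 [ 628.2 -221.9  310. ] [ 610. -242.  300.] [ 647. -205.  319.]
foot 1155 ((629.170166015625, -190.27960205078125), (257.43463134765625, 238.60897827148438), 89.3172607421875) [ 511. -320.    8.] [749. -60.  22.]
dish 715 ((591.578857421875, 182.7869873046875), 54.90821075439453) handle [549.  273.6  27.1] 115.14502155198508
side knob 141 [ 628.2 -216.4  307.4] [ 610. -239.  300.] [ 648. -201.  314.]
foot 1151 ((634.709228515625, -200.26638793945312), (227.91578674316406, 186.25350952148438), 0.2350325733423233) [ 520. -294.    8.] [ 748. -107.   22.]
dish 1140 ((591.2506713867188, 182.7082977294922), 54.644691467285156) handle [548.5 278.1  24.4] 114.17462661973659
[[0.0, 0.963, 0.268, 68.618], [1.0, -0.0, -0.0, -0.497], [-0.0, 0.268, -0.963, -141.693], [0.0, 0.0, 0.0, 1.0]] 384.5423428796504 315.80263597717294 241.65132505562408
```

```bash
cat >> h.py <<'E'
from scipy.linalg import logm,expm
def P(pos,Rm):
    T=np.eye(4);T[:3,:3]=Rm;T[:3,3]=pos;return T
def down(deg,pitch=0): # tool x at yaw deg, tool down; pitch leans tool z toward -(tool x)
    return R.from_euler('z',deg,degrees=True).as_matrix()@np.diag([1,-1,-1.])@R.from_euler('y',-pitch,degrees=True).as_matrix()
def cur():
    s=manip.get_state();return P(s["tcp_pos"],R.from_quat(s["tcp_rot"]).as_matrix())
def row(A,B,n):
    L=np.real(logm(np.linalg.inv(A)@B));E=expm(L/n)
    print(n,"x",np.r_[E[:3,3],R.from_matrix(E[:3,:3]).as_rotvec(degrees=True)].round(2).tolist())
E
python3 - <<'E'
from h import *
print(down(0,35).round(2))
for n in("top","side"):
    W=world(cam(n)).reshape(-1,3);m=(W[:,0]>690)&(W[:,0]<1100)&(W[:,1]<-60)&(W[:,1]>-500)&(W[:,2]>60);w=W[m]
    for y in range(-500,-60,40):
        q=w[(w[:,1]>=y)&(w[:,1]<y+40)]
        if len(q)>5:print(n,y,len(q),np.percentile(q,3,axis=0).round(),np.percentile(q,97,axis=0).round())
A=cur();B=P([700,-430,420],down(0,15));C=P([742,-221,299],down(0,35))
row(A,B,16);row(B,C,8)
E
```

```text
[[ 0.82  0.   -0.57]
 [ 0.   -1.    0.  ]
 [-0.57  0.   -0.82]]
top -500 166 [ 822. -478.   70.] [ 861. -460.  207.]
top -460 447 [ 824. -459.   67.] [ 872. -421.  206.]
top -420 437 [ 839. -419.   67.] [ 886. -382.  206.]
top -380 442 [ 854. -379.   66.] [ 901. -341.  206.]
top -340 441 [ 868. -339.   67.] [ 916. -301.  206.]
top -300 435 [ 883. -299.   69.] [ 930. -261.  206.]
top -260 201 [ 895. -260.   66.] [ 937. -239.  205.]
side -500 146 [ 820. -479.   73.] [ 860. -460.  201.]
side -460 453 [ 824. -459.   66.] [ 866. -421.  202.]
side -420 471 [ 839. -419.   66.] [ 881. -381.  202.]
side -380 502 [ 853. -379.   65.] [ 897. -341.  201.]
side -340 533 [ 868. -339.   65.] [ 911. -301.  202.]
side -300 549 [ 881. -299.   66.] [ 926. -261.  201.]
side -260 441 [ 895. -259.   63.] [ 936. -236.  200.]
16 x [32.48, -7.38, -15.88, 0.13, -0.93, 1.0]
8 x [10.95, -26.12, 11.79, 0.0, -2.5, -0.0]
```

```bash
python3 -m creep '[32.5,-7.4,-15.9,0.13,-0.93,1, 32.5,-7.4,-15.9,0.13,-0.93,1, 32.5,-7.4,-15.9,0.13,-0.93,1, 32.5,-7.4,-15.9,0.13,-0.93,1, 32.5,-7.4,-15.9,0.13,-0.93,1, 32.5,-7.4,-15.9,0.13,-0.93,1, 32.5,-7.4,-15.9,0.13,-0.93,1, 32.5,-7.4,-15.9,0.13,-0.93,1]' -1
python3 -m creep '[32.5,-7.4,-15.9,0.13,-0.93,1, 32.5,-7.4,-15.9,0.13,-0.93,1, 32.5,-7.4,-15.9,0.13,-0.93,1, 32.5,-7.4,-15.9,0.13,-0.93,1, 32.5,-7.4,-15.9,0.13,-0.93,1, 32.5,-7.4,-15.9,0.13,-0.93,1, 32.5,-7.4,-15.9,0.13,-0.93,1, 32.5,-7.4,-15.9,0.13,-0.93,1, 0,0,0,0,0,0]'
python3 - <<'E'
from h import *
A=cur();print(A.round(2));row(A,P([742,-221,299],down(0,35)),9)
E
```

```text
time: 2.15
tcp_pos: [428.2, -509.2, 344.6]
tcp_rot: [0.995, 0.069, -0.066, 0.0]
force: [-0.7, -0.4, 0.1]
opening: 85.2
grip_force: 0.0
time: 3.05
tcp_pos: [705.1, -428.0, 415.5]
tcp_rot: [0.991, 0.002, -0.132, -0.001]
force: [-0.4, -0.2, -1.1]
opening: 85.7
grip_force: 0.0
[[ 9.7000e-01  0.0000e+00 -2.6000e-01  7.0506e+02]
 [ 0.0000e+00 -1.0000e+00  0.0000e+00 -4.2803e+02]
 [-2.6000e-01 -0.0000e+00 -9.7000e-01  4.1545e+02]
 [ 0.0000e+00  0.0000e+00  0.0000e+00  1.0000e+00]]
9 x [9.1, -22.97, 10.22, -0.0, -2.21, 0.03]
```

```bash
python3 -m creep '[9.1,-23,10.2,0,-2.2,0, 9.1,-23,10.2,0,-2.2,0, 9.1,-23,10.2,0,-2.2,0, 9.1,-23,10.2,0,-2.2,0, 9.1,-23,10.2,0,-2.2,0, 9.1,-23,10.2,0,-2.2,0, 9.1,-23,10.2,0,-2.2,0, 9.1,-23,10.2,0,-2.2,0, 9.1,-23,10.2,0,-2.2,0, 0,0,0,0,0,0]'
python3 - <<'E'
from h import *
p=cam("wrist");cv2.imwrite("pics/w0.png",p["frame"]);cv2.imwrite("pics/w0v.png",cv2.resize(p["frame"],(800,600)))
np.savez("w0.npz",f=p["frame"],z=p["z_map"],T=p["T"],k=[p["fx"],p["fy"],p["cx"],p["cy"]])
E
```

```text
time: 4.05
tcp_pos: [738.8, -218.5, 298.7]
tcp_rot: [0.953, 0.002, -0.303, -0.001]
force: [0.8, -0.5, -0.8]
opening: 85.2
grip_force: 0.0
```

View pics/w0v.png

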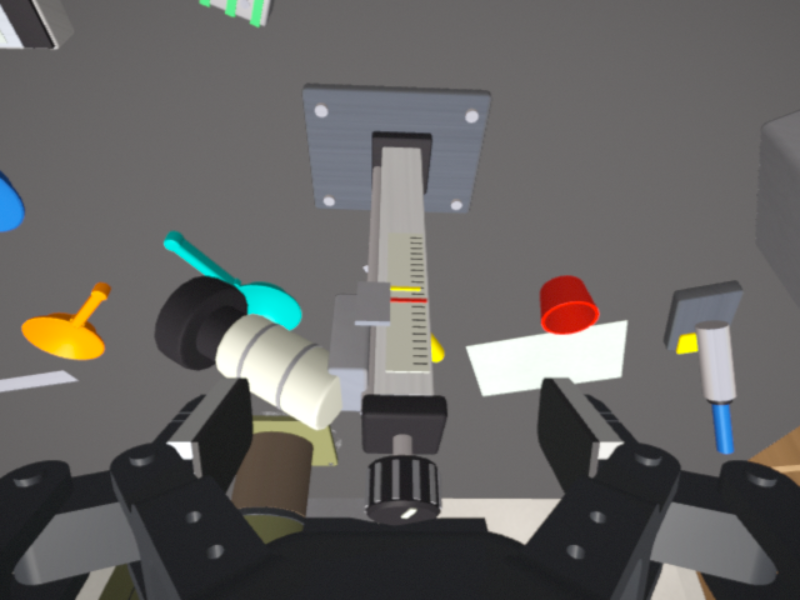

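The wrist view shows the yellow pointer at about (405,290) and the red line at (408,300). The picture is upside down, so the pointer is below the line. Next I'll measure both, plus the foot pose.

```bash
cat > ptr.py <<'E'
from h import *
def measure(p,xf,roi=None):
    # xf: world x of the scale face; returns heights by ray/plane
    f=p["frame"].astype(float);hsv=cv2.cvtColor(p["frame"],cv2.COLOR_BGR2HSV).astype(int)
    W=world(p)
    near=(abs(W[...,0]-650)<25)&(abs(W[...,1]+218)<22)&(W[...,2]>150)&(W[...,2]<230)
    out={}
    for n,h0,a in(("yellow",28,8),("red",0,8)):
        dh=np.minimum(abs(hsv[...,0]-h0),180-abs(hsv[...,0]-h0))
        m=near&(dh<a)&(hsv[...,1]>110)&(hsv[...,2]>80)
        v,u=np.nonzero(m);w=hsv[...,1][m].astype(float)
        uc,vc=(u*w).sum()/w.sum(),(v*w).sum()/w.sum()
        d=p["T"][:3,:3]@np.array([(uc-p["cx"])/p["fx"],-(vc-p["cy"])/p["fy"],-1]);o=p["T"][:3,3]
        X=o+d*(xf-o[0])/d[0]
        out[n]=(len(u),round(uc,2),round(vc,2),X.round(2).tolist(),np.nanmean(W[m],0).round(2).tolist(),(d/np.linalg.norm(d)).round(3).tolist())
    return out
if __name__=="__main__":
    p=cam("wrist");W=world(p)
    c=(abs(W[...,0]-645)<12)&(abs(W[...,1]+220)<8)&(W[...,2]>100)&(W[...,2]<250)
    w=W[c];A=np.c_[w[:,1:],np.ones(len(w))];co=np.linalg.lstsq(A,w[:,0],rcond=None)[0];print("face x=a*y+b*z+c",co.round(3),len(w),"std",(w[:,0]-A@co).std(), "x@ptr",np.array([-220,188,1])@co)
    for k,v in measure(p,np.array([-220,188,1])@co).items():print(k,v)
E
python3 ptr.py; python3 - <<'E'
from h import *
d=np.load("w0.npz");p=dict(frame=d["f"],z_map=d["z"],T=d["T"],fx=d["k"][0],fy=d["k"][1],cx=d["k"][2],cy=d["k"][3])
W=world(p)
m=((abs(W[...,2]-14)<4)&(abs(W[...,0]-630)<75)&(abs(W[...,1]+215)<95)).astype(np.uint8)
m=cv2.morphologyEx(m,cv2.MORPH_OPEN,np.ones((3,3)))
n,l,s,c=cv2.connectedComponentsWithStats(m);i=1+s[1:,4].argmax();print(s[i])
# reproject pixels on z=14
v,u=np.nonzero(l==i);D=np.stack([(u-p["cx"])/p["fx"],-(v-p["cy"])/p["fy"],-np.ones(len(u))],1)@p["T"][:3,:3].T
X=p["T"][:3,3]+D*((14-p["T"][2,3])/D[:,2])[:,None]
print(cv2.minAreaRect(X[:,:2].astype(np.float32)),np.percentile(X,[1,99],axis=0).round(1))
# edges: for the two y-edges and x-edges fit lines
for ax,o in((0,1),(1,0)):
    for sgn in(1,-1):
        b={}
        for a in X:
            k=int(a[o]//6);b[k]=max(b.get(k,-1e9),sgn*a[ax])
        ks=np.array(sorted(b));val=np.array([sgn*b[k] for k in ks]);ks,val=ks[2:-2]*6+3,val[2:-2];med=np.median(val);g=abs(val-med)<8
        q=np.polyfit(ks[g],val[g],1);print("edge axis",ax,sgn,"at mid",round(np.median(val[g]),1),"slope deg",np.degrees(np.arctan(q[0])).round(2),g.sum())
E
```

```text
face x=a*y+b*z+c [ 2.00000e-02 -0.00000e+00  6.55708e+02] 2870 std 0.8574307218762842 x@ptr 651.3071999689278
yellow (92, np.float64(321.22), np.float64(229.42), [651.31, -224.26, 179.99], [656.69, -224.13, 185.05], [-0.752, -0.015, -0.659])
red (100, np.float64(323.9), np.float64(238.08), [651.31, -226.24, 188.78], [652.0, -226.41, 189.32], [-0.767, -0.022, -0.642])
[  242    71   151   100 10152]
((633.3084106445312, -216.88690185546875), (147.55606079101562, 118.32381439208984), 88.1231689453125) [[ 576.2 -289.6   14. ]
 [ 692.1 -144.7   14. ]]
edge axis 0 1 at mid 691.9 slope deg 2.03 22
edge axis 0 -1 at mid 576.0 slope deg 1.87 15
edge axis 1 1 at mid -143.6 slope deg -1.95 17
edge axis 1 -1 at mid -290.5 slope deg -1.94 17
```

```bash
python3 - <<'E'
from h import *
row(cur(),P([727,-222,253],down(0,50)),5)
print(manip.get_state()["q"].round(2))
E
```

```text
5 x [4.78, -0.01, 9.0, 0.0, -3.02, -0.0]
[-0.3   0.75  0.8  -0.21  2.17  1.2 ]
```

```bash
python3 -m creep '[4.8,0,9,0,-3,0, 4.8,0,9,0,-3,0, 4.8,0,9,0,-3,0, 4.8,0,9,0,-3,0, 4.8,0,9,0,-3,0, 0,0,0,0,0,0]'
python3 ptr.py; python3 -c "
from h import *
print(manip.get_state()['q'].round(2))"
```

```text
time: 4.75
tcp_pos: [726.6, -224.1, 251.4]
tcp_rot: [0.906, -0.001, -0.422, -0.001]
force: [0.4, 0.8, -0.7]
opening: 85.3
grip_force: 0.0
face x=a*y+b*z+c [2.30000e-02 1.00000e-03 6.56151e+02] 4730 std 0.8591327997985566 x@ptr 651.2335281285702
yellow (123, np.float64(317.49), np.float64(235.41), [651.23, -224.48, 181.44], [656.48, -224.61, 183.82], [-0.903, -0.002, -0.429])
red (157, np.float64(320.36), np.float64(245.78), [651.23, -226.33, 188.91], [651.83, -226.59, 189.19], [-0.914, -0.01, -0.404])
[-0.29  0.89  0.73 -0.31  2.34  1.16]
```

```bash
python3 - <<'E'
from h import *
B=P([720,-222,410],down(0,15));row(cur(),B,6);row(B,P([631,-221,400],down(45)),7)
E
```

```text
6 x [-16.29, -0.35, -21.01, -0.01, 5.81, -0.02]
7 x [-11.93, -4.39, 3.32, -0.84, 2.03, -6.39]
```

```bash
python3 -m creep '[-16.3,-0.3,-21,0,5.8,0, -16.3,-0.3,-21,0,5.8,0, -16.3,-0.3,-21,0,5.8,0, -16.3,-0.3,-21,0,5.8,0, -16.3,-0.3,-21,0,5.8,0, -16.3,-0.3,-21,0,5.8,0]'
python3 -m creep '[-11.9,-4.4,3.3,-0.84,2,-6.4, -11.9,-4.4,3.3,-0.84,2,-6.4, -11.9,-4.4,3.3,-0.84,2,-6.4, -11.9,-4.4,3.3,-0.84,2,-6.4, -11.9,-4.4,3.3,-0.84,2,-6.4, -11.9,-4.4,3.3,-0.84,2,-6.4, -11.9,-4.4,3.3,-0.84,2,-6.4, 0,0,0,0,0,0]'
cat > k.py <<'E'
from h import *
p=cam("wrist");W=world(p)
m=(W[...,2]>302)&(W[...,2]<322)&(abs(W[...,0]-631)<30)&(abs(W[...,1]+221)<30)
w=W[m];print(len(w),np.median(w,0),cv2.minEnclosingCircle(w[:,:2].astype(np.float32)),w.mean(0))
cv2.imwrite("pics/k.png",p["frame"])
c=np.array(cv2.minEnclosingCircle(w[:,:2].astype(np.float32))[0])
A=cur();print(A[:3,3],R.from_matrix(A[:3,:3]).as_quat().round(4))
row(A,P([w[:,0].mean(),w[:,1].mean(),320],down(45)),3)
E
python3 k.py
```

```text
time: 5.4
tcp_pos: [719.8, -221.7, 416.3]
tcp_rot: [0.992, -0.001, -0.125, 0.001]
force: [-0.1, -0.1, 0.7]
opening: 85.3
grip_force: 0.0
time: 6.2
tcp_pos: [629.4, -221.1, 405.3]
tcp_rot: [0.924, 0.382, 0.0, 0.002]
force: [-0.1, 0.2, 0.1]
opening: 85.4
grip_force: 0.0
2495 [ 631.38922745 -220.84361889  307.87961968] ((630.3960571289062, -221.9127655029297), 19.390926361083984) [ 631.26386931 -221.01926579  307.69070675]
[ 630.32441575 -220.73770168  404.84086697] [ 9.246e-01  3.809e-01 -1.000e-04  1.900e-03]
3 x [0.19, 0.22, 28.28, 0.06, 0.03, -0.07]
```

```bash
python3 -m creep '[0.2,0.2,31,0,0,0, 0.2,0.2,31,0,0,0, 0,0,31,0,0,0, 0,0,20,0,0,0, 0,0,10,0,0,0, 0,0,0,0,0,0]'
python3 -m creep '[0,0,0,0,0,0, 0,0,0,0,0,0, 0,0,0,0,0,0, 0,0,0,0,0,0, 0,0,0,0,0,0, 0,0,0,0,0,0]' 1 40
```

```text
time: 6.85
tcp_pos: [631.5, -219.9, 277.4]
tcp_rot: [0.924, 0.382, -0.002, -0.001]
force: [-0.0, 0.4, -0.4]
opening: 85.5
grip_force: 0.0
time: 7.45
tcp_pos: [632.1, -220.5, 280.3]
tcp_rot: [0.924, 0.383, -0.001, 0.001]
force: [1.0, 0.1, 5.8]
opening: 35.6
grip_force: 40.7
```

```bash
python3 -m creep '[0,0,0,0,0,4, 0,0,0,0,0,4, 0,0,0,0,0,4, 0,0,0,0,0,4, 0,0,0,0,0,4, 0,0,0,0,0,4, 0,0,0,0,0,4, 0,0,0,0,0,4, 0,0,0,0,0,4, 0,0,0,0,0,4]'
python3 -m creep '[0,0,0,0,0,4, 0,0,0,0,0,4, 0,0,0,0,0,4, 0,0,0,0,0,4, 0,0,0,0,0,4, 0,0,0,0,0,4, 0,0,0,0,0,4, 0,0,0,0,0,4, 0,0,0,0,0,2, 0,0,0,0,0,0]'
python3 -m creep '[0,0,0,0,0,0, 0,0,0,0,0,0, 0,0,0,0,0,0]' -1
python3 -m creep '[0,0,-20,0,0,0, 0,0,-40,0,0,0, 0,0,-40,0,0,0, 0,0,-20,0,0,0, 0,0,0,0,0,0]' 
python3 - <<'E'
from h import *
A=cur();B=P([720,-222,410],down(0,15));row(A,B,6);row(B,P([727,-222,253],down(0,50)),6)
E
```

```text
time: 8.45
tcp_pos: [633.0, -222.4, 280.4]
tcp_rot: [0.999, 0.042, 0.001, 0.003]
force: [3.8, -5.6, 3.7]
opening: 35.6
grip_force: 40.6
time: 9.45
tcp_pos: [632.6, -224.2, 280.4]
tcp_rot: [0.968, -0.251, 0.002, 0.005]
force: [3.4, -10.6, 3.1]
opening: 35.5
grip_force: 40.6
time: 9.75
tcp_pos: [631.1, -219.7, 277.6]
tcp_rot: [0.968, -0.25, -0.002, 0.001]
force: [0.3, 0.1, -0.4]
opening: 77.4
grip_force: 0.0
time: 10.25
tcp_pos: [632.8, -219.9, 403.3]
tcp_rot: [0.968, -0.25, 0.002, 0.002]
force: [-0.5, 0.6, 0.3]
opening: 85.7
grip_force: 0.0
6 x [13.99, -3.91, -2.66, -0.6, -2.49, -4.8]
6 x [14.15, 0.0, 22.52, 0.0, -5.83, 0.0]
```

```bash
python3 -m creep '[14,-3.9,-2.7,-0.6,-2.5,-4.8, 14,-3.9,-2.7,-0.6,-2.5,-4.8, 14,-3.9,-2.7,-0.6,-2.5,-4.8, 14,-3.9,-2.7,-0.6,-2.5,-4.8, 14,-3.9,-2.7,-0.6,-2.5,-4.8, 14,-3.9,-2.7,-0.6,-2.5,-4.8]'
python3 -m creep '[14.2,0,22.5,0,-5.83,0, 14.2,0,22.5,0,-5.83,0, 14.2,0,22.5,0,-5.83,0, 14.2,0,22.5,0,-5.83,0, 14.2,0,22.5,0,-5.83,0, 14.2,0,22.5,0,-5.83,0, 0,0,0,0,0,0]'
python3 - <<'E'
from h import *
from ptr import measure
p=cam("wrist")
for k,v in measure(p,651.23).items():print(k,v)
cv2.imwrite("pics/w2.png",cv2.resize(p["frame"][140:340,220:440],None,fx=3,fy=3,interpolation=cv2.INTER_CUBIC))
row(cur(),P([724,-222,238],down(0,59)),3)
E
```

```text
time: 10.85
tcp_pos: [719.4, -222.1, 401.6]
tcp_rot: [0.991, 0.002, -0.137, -0.002]
force: [0.2, -0.1, 0.2]
opening: 85.6
grip_force: 0.0
time: 11.55
tcp_pos: [723.5, -220.6, 234.1]
tcp_rot: [0.901, 0.002, -0.434, -0.004]
force: [-0.4, 0.1, -3.3]
opening: 85.4
grip_force: 0.0
yellow (151, np.float64(323.47), np.float64(263.57), [651.23, -224.4, 187.54], [655.85, -224.23, 188.95], [-0.941, -0.018, -0.337])
red (79, np.float64(329.79), np.float64(266.99), [651.23, -228.34, 189.76], [651.63, -228.19, 189.92], [-0.944, -0.034, -0.329])
3 x [0.26, 0.36, 0.23, -0.08, -2.64, 0.11]
```

View pics/w2.png

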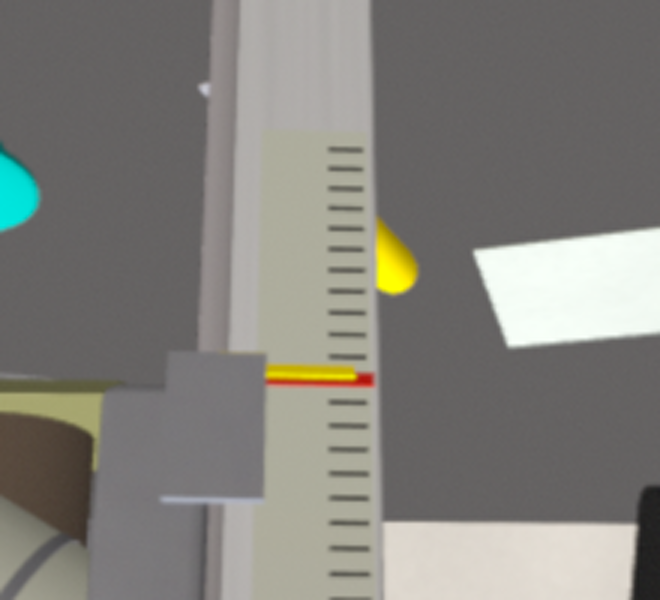

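The crop shows the yellow pointer at about (312,374), lying almost over the red line at (365,379). The pointer stands proud of the scale, so parallax matters. I'll triangulate from views at different pitches, using only the visible red end.

```bash
cat > tri.py <<'E'
from h import *
def meas(p):
    hsv=cv2.cvtColor(p["frame"],cv2.COLOR_BGR2HSV).astype(int);W=world(p)
    near=(abs(W[...,0]-652)<15)&(abs(W[...,1]+222)<20)&(W[...,2]>165)&(W[...,2]<215)
    f=p["frame"].astype(float)
    ye=np.clip(np.minimum(f[...,2],f[...,1])-f[...,0]-40,0,None)*near   # yellow-ness
    re=np.clip(f[...,2]-np.maximum(f[...,1],f[...,0])-25,0,None)*near*(f[...,1]<0.6*f[...,2])
    v=np.arange(480)
    uy=np.nonzero((ye>40).sum(0)>=2)[0];tip=uy.max()
    # line fit of yellow rows
    cu=uy[2:-1];vy=[(ye[:,u]*v).sum()/ye[:,u].sum() for u in cu];qy=np.polyfit(cu,vy,1)
    ur=np.nonzero((re>40).sum(0)>=2)[0];ur=ur[(ur>tip+1)];ur=ur[:-1] if len(ur)>2 else ur
    vr=np.mean([(re[:,u]*v).sum()/re[:,u].sum() for u in ur]);u0=ur.mean()
    vy0=np.polyval(qy,u0)
    o=p["T"][:3,3]
    def hit(u,vv):
        d=p["T"][:3,:3]@np.array([(u-p["cx"])/p["fx"],-(vv-p["cy"])/p["fy"],-1]);n=np.array([1,-0.034,0])
        return o+d*((n@np.array([651.2,-220,0])-n@o)/(n@d)),d
    a,d=hit(u0,vy0);b,_=hit(u0,vr)
    s=d[2]/d[0]
    print("tip",tip,"red cols",ur.tolist(),"vy",vy0.round(2),"vr",round(vr,2),"app",(b[2]-a[2]).round(2),"slope",s.round(3),"redz",b[2].round(2))
    return b[2]-a[2],s
if __name__=="__main__":
    for i in range(2): meas(cam("wrist"))
E
python3 tri.py
python3 -m creep '[0.3,0.4,0.2,0,-3.5,0, 0.3,0.4,0.2,0,-3.5,0, 0.3,0.4,-2,0,-3.5,0, 0,0,0,0,0,0]'
python3 tri.py
python3 - <<'E'
from h import *
print(manip.get_state()["q"].round(2))
row(cur(),P([739,-222,299],down(0,35)),5)
E
```

```text
tip 337 red cols [339, 340, 341, 342] vy 258.03 vr 260.18 app 1.45 slope 0.383 redz 189.09
tip 343 red cols [] vy nan vr nan app nan slope nan redz nan
time: 12.1
tcp_pos: [727.7, -223.1, 249.6]
tcp_rot: [0.863, 0.0, -0.505, -0.001]
force: [-0.1, -0.5, -0.2]
opening: 85.2
grip_force: 0.0
tip 333 red cols [335, 336, 337, 338] vy 220.64 vr 222.43 app 1.2 slope 0.304 redz 188.91
tip 333 red cols [335, 336, 337, 338] vy 220.26 vr 221.91 app 1.1 slope 0.307 redz 188.94
[-0.28  1.01  0.63 -0.42  2.51  1.09]
5 x [-6.03, -0.24, -8.02, -0.02, 5.12, 0.01]
  return _methods._mean(a, axis=axis, dtype=dtype,
  ret = ret.dtype.type(ret / rcount)
tri.py:13: RuntimeWarning: Mean of empty slice.
  vr=np.mean([(re[:,u]*v).sum()/re[:,u].sum() for u in ur]);u0=ur.mean()
```

```bash
python3 -m creep '[-6,0,-8,0,5.1,0, -6,0,-8,0,5.1,0, -6,0,-8,0,5.1,0, -6,0,-8,0,5.1,0, -6,0,-8,0,5.1,0, 0,0,0,0,0,0]'
python3 tri.py; python3 - <<'E'
from h import *
row(cur(),P([720,-222,410],down(0,15)),5)
E
```

```text
time: 12.8
tcp_pos: [738.8, -223.6, 305.7]
tcp_rot: [0.955, -0.001, -0.298, 0.0]
force: [0.7, -0.2, 1.3]
opening: 85.5
grip_force: 0.0
tip 329 red cols [331, 332, 333] vy 231.11 vr 235.04 app 4.05 slope 0.88 redz 188.82
tip 329 red cols [331, 332, 333] vy 233.12 vr 236.95 app 3.9 slope 0.863 redz 188.64
5 x [-13.5, -0.27, -18.05, -0.02, 4.04, -0.01]
```

```bash
python3 -m creep '[-13.5,0,-18,0,4,0, -13.5,0,-18,0,4,0, -13.5,0,-18,0,4,0, -13.5,0,-18,0,4,0, -13.5,0,-18,0,4,0]'
python3 - <<'E'
from h import *
B=P([640,60,340],down(60));C=P([560,250,190],down(115));A=cur();row(A,B,9);row(B,C,8)
E
```

```text
time: 13.4
tcp_pos: [720.9, -223.2, 404.9]
tcp_rot: [0.991, 0.0, -0.135, -0.002]
force: [-0.0, -0.2, 0.0]
opening: 85.2
grip_force: 0.0
9 x [7.53, -33.27, 7.06, -0.92, 1.54, -6.62]
8 x [23.47, -12.88, 18.75, 0.0, 0.0, -6.88]
```

```bash
python3 -m creep '[7.5,-33.3,7,-0.9,1.5,-6.6, 7.5,-33.3,7,-0.9,1.5,-6.6, 7.5,-33.3,7,-0.9,1.5,-6.6, 7.5,-33.3,7,-0.9,1.5,-6.6, 7.5,-33.3,7,-0.9,1.5,-6.6, 7.5,-33.3,7,-0.9,1.5,-6.6, 7.5,-33.3,7,-0.9,1.5,-6.6, 7.5,-33.3,7,-0.9,1.5,-6.6, 7.5,-33.3,7,-0.9,1.5,-6.6]'
python3 -m creep '[23.5,-12.9,18.7,0,0,-6.9, 23.5,-12.9,18.7,0,0,-6.9, 23.5,-12.9,18.7,0,0,-6.9, 23.5,-12.9,18.7,0,0,-6.9, 23.5,-12.9,18.7,0,0,-6.9, 23.5,-12.9,18.7,0,0,-6.9, 23.5,-12.9,18.7,0,0,-6.9, 23.5,-12.9,18.7,0,0,-6.9, 0,0,0,0,0,0]'
cat > d.py <<'E'
from h import *
p=cam("wrist");W=world(p);cv2.imwrite("pics/d0.png",p["frame"])
print(cur()[:3,3],R.from_matrix(cur()[:3,:3]).as_quat().round(3))
hsv=cv2.cvtColor(p["frame"],cv2.COLOR_BGR2HSV)
m=(abs(hsv[...,0].astype(int)-107)<10)&(hsv[...,1]>120)&(W[...,2]>3)&(W[...,2]<40)&(abs(W[...,0]-575)<110)&(abs(W[...,1]-220)<120)
B=W[m];c0=np.array([591,183])
for _ in range(3):
    r=np.linalg.norm(B[:,:2]-c0,axis=1);disc=B[r<50];c0=np.array(cv2.minEnclosingCircle(disc[:,:2].astype(np.float32))[0])
r=np.linalg.norm(B[:,:2]-c0,axis=1);H=B[(r>60)&(r<118)]
q=np.polyfit(H[:,1],H[:,0],1);ang=np.degrees(np.arctan2(1,q[0]))
print("center",c0,"rmax",r.max(),"handle",len(H),H.mean(0).round(1),"fit ang",ang,"ang c->h",np.degrees(np.arctan2(H[:,1].mean()-c0[1],H[:,0].mean()-c0[0])),"ztop",np.percentile(H[:,2],90))
h=np.array([np.cos(np.radians(ang)),np.sin(np.radians(ang))])
y=c0[1]+95*h[1];g=np.array([np.polyval(q,y),y]);print("grip",g,"along-center",c0+95*h)
b=(hsv[...,1]<80)&(np.linalg.norm(W[...,:2]-c0,axis=-1)<25);print("ball",b.sum(),np.nanmean(W[b],0))
row(cur(),P([*g,60],down(ang)),5)
E
python3 d.py
```

```text
time: 14.3
tcp_pos: [639.1, 61.8, 339.5]
tcp_rot: [0.866, 0.5, -0.005, -0.002]
force: [0.8, -0.1, 0.4]
opening: 85.4
grip_force: 0.0
time: 15.2
tcp_pos: [555.1, 251.5, 186.9]
tcp_rot: [0.536, 0.844, -0.007, -0.006]
force: [-0.3, -0.1, -0.7]
opening: 85.4
grip_force: 0.0
[557.20954261 250.85151163 189.10427903] [ 0.537  0.844 -0.005 -0.004]
center [590.99938965 182.99159241] rmax 129.92329605601861 handle 1064 [554.8 265.2  24.6] fit ang 114.9897041244437 ang c->h 113.77854951183164 ztop 25.760599038180608
grip [552.96076021 269.09804539] along-center [550.8661272  269.09804539]
ball 375 [596.6216252  179.39956935  23.41647327]
5 x [3.65, 0.99, 25.82, -0.16, -0.02, 0.01]
```

View pics/d0.png

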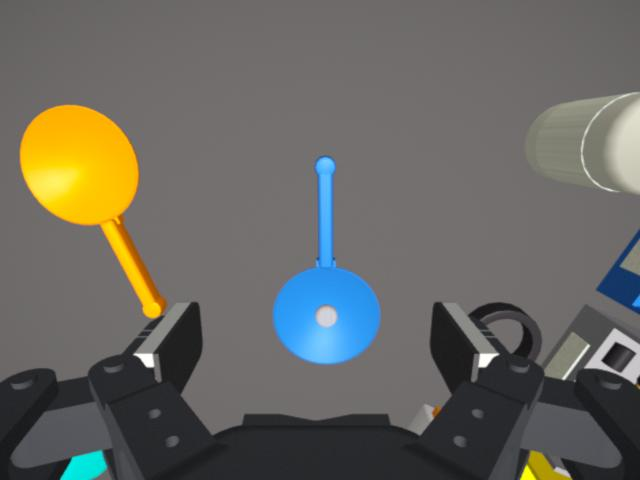

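Blue dish: the ball is at (326,316), the handle runs straight up at u≈325 to its end at (325,166), and nothing is near the fingers. I'll average state readings to fix the small tilt, then descend.

```bash
cat >> h.py <<'E'
def avg(n=6):
    ps=[];qs=[]
    for i in range(n):
        s=manip.get_state();ps.append(s["tcp_pos"]);qs.append(s["tcp_rot"]);p=viewer.read_camera("wrist")
    qs=np.array(qs);print("std",np.std(ps,0).round(2),"n",n)
    A=P(np.mean(ps,0),R.from_quat(qs).mean().as_matrix());p["T"]=A@np.array(p["T_tool_cam"]);print("avg",A[:3,3].round(2),R.from_matrix(A[:3,:3]).as_rotvec().round(4),"z",A[:3,2].round(4),"yaw",np.degrees(np.arctan2(A[1,0],A[0,0])).round(2))
    return A,p
E
sed -i 's/^p=cam("wrist");W/A,p=avg(6);W/; s/^row(cur(),/row(A,/; /^print(cur/d' d.py; python3 d.py
```

```text
std [1.28 0.34 1.65] n 6
avg [559.64 250.23 192.14] [-1.6874 -2.6439  0.0101] z [-0.0078 -0.0027 -1.    ] yaw 114.9
center [591.07952881 182.98257446] rmax 130.81494734495294 handle 1000 [553.6 264.2  23.1] fit ang 115.16050075297402 ang c->h 114.73618085740189 ztop 24.163650309083902
grip [551.42184309 268.96900925] along-center [550.68976486 268.96900925]
ball 365 [594.99982919 179.71163939  21.89617736]
5 x [4.08, 0.22, 26.43, -0.09, -0.01, -0.05]
```

```bash
python3 -m creep '[4,0.2,26,-0.09,0,0, 4,0.2,26,-0.09,0,0, 4,0.2,26,-0.09,0,0, 4,0.2,26,-0.09,0,0, 4,0.2,26,-0.09,0,0, 0,0,0,0,0,0]'
sed -i 's/,60\],down(ang)),5/,4],down(ang)),4/' d.py; python3 d.py
```

```text
time: 16.15
tcp_pos: [549.0, 267.5, 58.8]
tcp_rot: [0.538, 0.843, -0.002, -0.002]
force: [-0.0, -0.2, -0.7]
opening: 85.1
grip_force: 0.0
std [1.55 0.58 2.3 ] n 6
avg [551.84 268.51  63.01] [-1.6900e+00 -2.6478e+00 -2.0000e-03] z [ 3.0e-04  1.3e-03 -1.0e+00] yaw 114.9
center [588.00463867 193.05065918] rmax 120.2765345066197 handle 2709 [547.8 275.4  22.5] fit ang 114.55993296190277 ang c->h 116.02251610551697 ztop 23.494335061638186
grip [545.94562418 279.45572348] along-center [548.51837696 279.45572348]
ball 383 [ 5.83002381e+02  2.04963369e+02 -4.79185735e-01]
4 x [3.09, -0.2, 14.75, 0.01, -0.01, 0.09]
```

```bash
python3 -m creep '[0,-0.8,20,0,0,0, 0,0,20,0,0,0, 0,0,12,0,0,0, 0,0,5,0,0,0, 0,0,0,0,0,0]'
python3 - <<'E'
from h import *
A,p=avg(8);print(manip.get_state()["force"].round(1))
E
```

```text
time: 16.95
tcp_pos: [550.8, 268.5, 5.6]
tcp_rot: [0.538, 0.843, 0.001, -0.0]
force: [0.1, 0.2, 0.1]
opening: 85.7
grip_force: 0.0
std [0.3  0.13 0.42] n 8
avg [551.42 268.81   6.6 ] [1.6891 2.6483 0.004 ] z [ 0.0018  0.0019 -1.    ] yaw 114.94
[ 0.4 -0.7 -0.1]
```

```bash
python3 -m creep '[0,0,1.5,0,0,0, 0,0,1,0,0,0, 0,0,0,0,0,0]'
python3 -m creep '[0,0,0,0,0,0, 0,0,0,0,0,0, 0,0,0,0,0,0, 0,0,0,0,0,0, 0,0,0,0,0,0, 0,0,0,0,0,0, 0,0,0,0,0,0, 0,0,0,0,0,0]' 1 25
python3 -m creep '[0,0,0,0,0,0, 0,0,0,0,0,0, 0,0,0,0,0,0]' 1 90
python3 - <<'E'
from h import *
A,p=avg(6);print(manip.get_state()["force"].round(1));cv2.imwrite("pics/g0.png",p["frame"])
s=viewer.read_camera("side");cv2.imwrite("pics/g0s.png",cv2.resize(s["frame"][280:400,230:350],(480,480),interpolation=cv2.INTER_CUBIC))
E
```

```text
time: 17.65
tcp_pos: [550.6, 268.5, 3.0]
tcp_rot: [0.538, 0.843, 0.001, -0.0]
force: [-0.4, 0.3, 0.3]
opening: 85.3
grip_force: 0.0
time: 18.45
tcp_pos: [550.8, 268.6, 3.3]
tcp_rot: [0.538, 0.843, 0.001, -0.0]
force: [0.6, 0.3, -0.5]
opening: 11.5
grip_force: 24.9
time: 18.75
tcp_pos: [550.9, 268.7, 3.4]
tcp_rot: [0.538, 0.843, 0.001, -0.0]
force: [0.1, 0.6, 1.2]
opening: 10.2
grip_force: 88.9
std [0.01 0.01 0.02] n 6
avg [550.86 268.64   3.36] [-1.6892e+00 -2.6485e+00 -2.5000e-03] z [ 6.0e-04  1.5e-03 -1.0e+00] yaw 114.94
[-0.7  1.1  1.5]
```

View pics/g0.png

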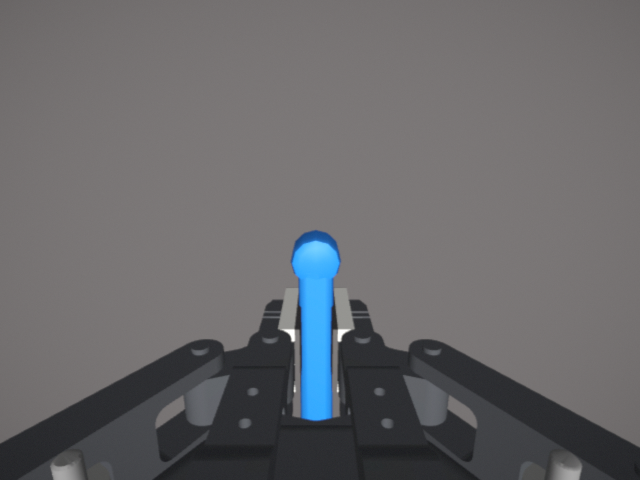

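```bash
python3 -m creep '[0,0,-2,0,0,0, 0,0,-4,0,0,0, 0,0,-7,0,0,0, 0,0,-10,0,0,0, 0,0,-13,0,0,0, 0,0,-15,0,0,0, 0,0,-15,0,0,0, 0,0,-15,0,0,0, 0,0,-13,0,0,0, 0,0,-11,0,0,0]' 1 110
python3 -m creep '[0,0,-9,0,0,0, 0,0,-6,0,0,0, 0,0,-4,0,0,0, 0,0,-2,0,0,0, 0,0,-1,0,0,0, 0,0,0,0,0,0, 0,0,0,0,0,0]'
cat > t.py <<'E'
from h import *
# dish tilt/centre from side & top cameras at held pose
A,_=avg(1);h=A[:2,0]/np.linalg.norm(A[:2,0]);c0=A[:2,3]-95*h;res=[]
for n in("side","top"):
    p=cam(n);W=world(p);hsv=cv2.cvtColor(p["frame"],cv2.COLOR_BGR2HSV)
    near=(np.linalg.norm(W[...,:2]-c0,axis=-1)<75)&(W[...,2]>60)&(W[...,2]<190)
    b=near&(abs(hsv[...,0].astype(int)-109)<12)&(hsv[...,1]>110)
    w=W[b];c,r=cv2.minEnclosingCircle(w[np.linalg.norm(w[:,:2]-c0,axis=1)<52][:,:2].astype(np.float32))
    rr=np.linalg.norm(w[:,:2]-c0,axis=1);k=(rr<50)
    # fit paraboloid z = a + b x + c y + d r^2
    x=(w[k,:2]-c0);M=np.c_[np.ones(k.sum()),x,(x**2).sum(1)];co=np.linalg.lstsq(M,w[k,2],rcond=None)[0]
    print(n,len(w),"pred centre",c0.round(1),"circle",np.round(c,1),round(r,1),"z",co[0].round(1),"slope x,y",co[1:3].round(3))
    g=(np.linalg.norm(W[...,:2]-c0,axis=-1)<30)&(W[...,2]>60)&(W[...,2]<190)&(hsv[...,1]<90)
    if g.sum()>5:
        v,u=np.nonzero(g);print(" ball px",g.sum(),u.mean().round(1),v.mean().round(1),"depth pos",np.median(W[g],0).round(1))
        # ray through centroid at ball centre height
        d=p["T"][:3,:3]@np.array([(u.mean()-p["cx"])/p["fx"],-(v.mean()-p["cy"])/p["fy"],-1]);o=p["T"][:3,3];zb=A[2,3]+14.6
        print(" ball at z",round(zb,1),(o+d*(zb-o[2])/d[2]).round(1))
E
python3 t.py
```

```text
time: 20.1
tcp_pos: [551.1, 268.6, 110.0]
tcp_rot: [0.538, 0.843, 0.001, 0.0]
force: [0.1, 0.2, -1.7]
opening: 10.1
grip_force: 109.4
time: 20.8
tcp_pos: [550.5, 268.3, 129.7]
tcp_rot: [0.538, 0.843, 0.0, -0.0]
force: [0.7, 0.3, -2.3]
opening: 9.7
grip_force: 109.4
std [0. 0. 0.] n 1
avg [550.48 268.31 129.72] [-1.6889e+00 -2.6480e+00 -1.2000e-03] z [-3.0e-04  1.1e-03 -1.0e+00] yaw 114.94
side 196 pred centre [590.5 182.2] circle [622.6 184.2] 34.3 z 135.8 slope x,y [-0.092  0.089]
top 731 pred centre [590.5 182.2] circle [592.2 179.7] 49.7 z 135.9 slope x,y [-0.067  0.1  ]
 ball px 32 258.6 231.3 depth pos [593.6 172.6 151.4]
 ball at z 144.3 [595.  174.3 144.3]
```

```bash
python3 t.py | grep -A3 '^top'; python3 -m creep '[0,0,0,0,-0.3,0, 0,0,0,0,-0.7,0, 0,0,0,0,-1,0, 0,0,0,0,-1,0, 0,0,0,0,-1,0, 0,0,0,0,-1,0, 0,0,0,0,-0.7,0, 0,0,0,0,-0.3,0, 0,0,0,0,0,0, 0,0,0,0,0,0]'
python3 -m creep '[0,0,0,0,0,0, 0,0,0,0,0,0, 0,0,0,0,0,0, 0,0,0,0,0,0, 0,0,0,0,0,0]'
python3 t.py; python3 - <<'E'
from h import *
p=cam("side");cv2.imwrite("pics/s1.png",cv2.resize(p["frame"][220:380,220:380],(640,640)[:2],interpolation=cv2.INTER_CUBIC)[:600])
E
```

```text
top 734 pred centre [590.6 182.2] circle [592.1 179.4] 50.0 z 136.1 slope x,y [-0.07   0.099]
 ball px 32 258.6 231.2 depth pos [593.6 173.5 152.8]
 ball at z 144.5 [595.6 174.4 144.5]
time: 22.1
tcp_pos: [550.7, 268.4, 130.2]
tcp_rot: [0.537, 0.842, -0.027, 0.044]
force: [0.4, -0.0, -2.5]
opening: 9.7
grip_force: 109.3
time: 22.6
tcp_pos: [550.7, 268.4, 130.2]
tcp_rot: [0.537, 0.842, -0.027, 0.044]
force: [0.9, 0.5, -2.0]
opening: 9.2
grip_force: 109.4
std [0. 0. 0.] n 1
avg [550.74 268.37 130.24] [ 1.6416  2.5735 -0.0838] z [ 0.0445 -0.0934 -0.9946] yaw 114.93
side 255 pred centre [590.8 182.2] circle [616.3 184.7] 37.7 z 144.6 slope x,y [ 0.043 -0.016]
top 772 pred centre [590.8 182.2] circle [590.9 182.4] 51.8 z 146.6 slope x,y [-0.015 -0.032]
 ball px 32 257.5 230.5 depth pos [593.2 175.7 161.9]
 ball at z 144.8 [597.6 177.7 144.8]
```

View pics/s1.png

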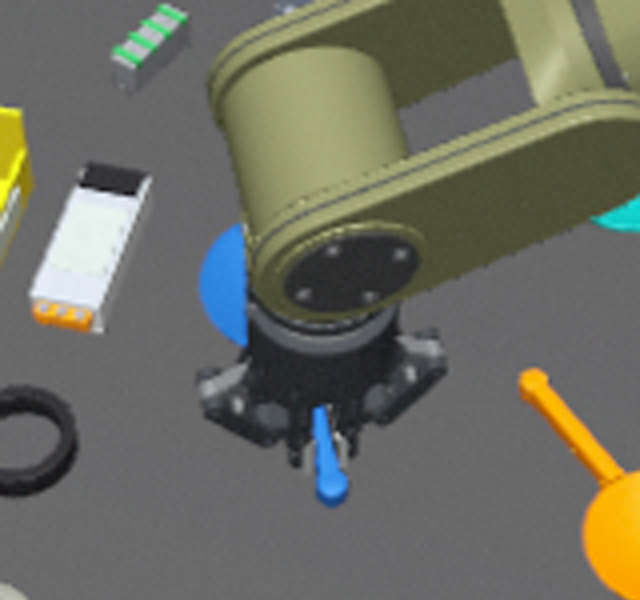

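The side view shows the arm hiding most of the dish; the handle end is at (330,485). The top camera is better for judging level: I'll compare ball-versus-rim pixels with those of the untouched dish in top0.png.

```bash
cat > e.py <<'E'
from h import *
def el(f,roi):
    u0,v0,u1,v1=roi;g=cv2.resize(f[v0:v1,u0:u1],None,fx=6,fy=6,interpolation=cv2.INTER_CUBIC)
    hsv=cv2.cvtColor(g,cv2.COLOR_BGR2HSV);m=((abs(hsv[...,0].astype(int)-109)<14)&(hsv[...,1]>100)&(hsv[...,2]>60)).astype(np.uint8)
    n,l,s,c=cv2.connectedComponentsWithStats(m);m=(l==1+s[1:,4].argmax()).astype(np.uint8)
    k=cv2.getStructuringElement(cv2.MORPH_ELLIPSE,(61,61));d=cv2.morphologyEx(cv2.morphologyEx(m,cv2.MORPH_CLOSE,k),cv2.MORPH_OPEN,cv2.getStructuringElement(cv2.MORPH_ELLIPSE,(81,81)))
    ct=max(cv2.findContours(d,0,1)[0],key=cv2.contourArea);e=cv2.fitEllipse(cv2.convexHull(ct))
    h=cv2.erode(d,np.ones((25,25)));b=(h>0)&(hsv[...,1]<110);v,u=np.nonzero(b)
    c=np.array(e[0])/6+[u0,v0];bb=np.array([u.mean(),v.mean()])/6+[u0,v0]
    print("disc",c.round(2),"axes",np.round(np.array(e[1])/6,2),round(e[2],1),"ball",bb.round(2),b.sum()/36,"ball-disc",(bb-c).round(2));return g
if __name__=="__main__":
    el(cv2.imread("pics/top0.png"),(215,215,290,270))
    for i in range(2):g=el(cam("top")["frame"],(220,205,295,265))
    cv2.imwrite("pics/e1.png",g)
E
python3 e.py
```

```text
disc [262.05 239.04] axes [28.96 30.82] 67.0 ball [262.36 238.98] 29.86111111111111 ball-disc [ 0.31 -0.06]
disc [257.76 231.05] axes [31.07 32.96] 55.7 ball [257.87 231.07] 34.916666666666664 ball-disc [0.11 0.02]
disc [257.74 231.05] axes [31.1  32.97] 55.7 ball [257.87 231.07] 34.72222222222222 ball-disc [0.13 0.02]
```

View pics/e1.png

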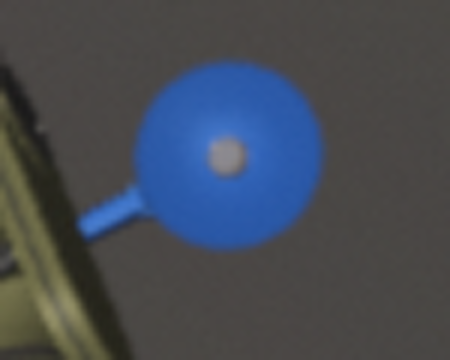

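The picture shows the dish disc centred at (229,155) with the ball at (227,157), so the ball is in the middle and the dish is near level. Next I'll cross-check the dish position and plan the approach.

```bash
cat >> h.py <<'E'
def at(p,u,v,z):
    d=p["T"][:3,:3]@np.array([(u-p["cx"])/p["fx"],-(v-p["cy"])/p["fy"],-1]);o=p["T"][:3,3];return o+d*(z-o[2])/d[2]
E
python3 - <<'E'
from h import *
p=cam("top")
print(at(p,262.05,239.04,23),at(p,257.75,231.05,150))
A=cur()
# dish frame D: origin underside centre; x axis = -handle
G=A[:3,3]-19*A[:3,2];h=np.array([*A[:2,0],0]);h/=np.linalg.norm(h)
D=np.eye(4);D[:3,0]=-h;D[:3,1]=np.cross([0,0,1],-h);D[:3,3]=G-95*h-[0,0,22]
print("dish",D[:3,3])
X=np.linalg.inv(D)@A; np.save("X.npy",X)   # tool in dish frame
def goal(c,ang):
    g=np.eye(4);g[:3,:3]=R.from_euler('z',ang-180,degrees=True).as_matrix();g[:3,3]=c;return g@X
c=[639.5,-3,127.3]
row(A,goal(c,88.05),20);row(goal(c,88.05),goal(c,178.05),20)
print(goal(c,88.05)[:3,3],goal(c,178.05)[:3,3])
# stand lens/ring & column from top camera depth
W=world(p);
for z0,z1 in((160,260),(302,320)):
    m=(W[...,2]>z0)&(W[...,2]<z1)&(abs(W[...,0]-630)<60)&(W[...,1]>-250)&(W[...,1]<-40);w=W[m];print(z0,len(w),w.min(0).round(),w.max(0).round(),np.median(w,0).round(1))
E
```

```text
[595.94145504 174.68875896  23.        ] [594.76827128 176.42080743 150.        ]
dish [589.95454452 184.05563978 127.17720934]
20 x [-9.73, 2.64, 1.01, 0.14, -0.0, 1.34]
20 x [-0.28, -7.3, 0.02, -0.47, 0.0, -4.48]
[642.68687252  89.97982227 130.40195667] [5.46520178e+02 1.86872515e-01 1.30401957e+02]
160 743 [ 594. -237.  161.] [662. -79. 260.] [ 623.4 -140.4  233.6]
302 142 [ 611. -242.  303.] [ 647. -205.  318.] [ 628.6 -222.6  310.1]
```

```bash
python3 - <<'E'
from h import *
from e import el
for n,roi,z in(("top",(215,215,290,270),23),("side",(260,300,320,390),23)):
    p=cam(n);f=cv2.imread(f"pics/{n}0.png");hsv=cv2.cvtColor(f,cv2.COLOR_BGR2HSV)
    m=np.zeros(f.shape[:2],bool);u0,v0,u1,v1=roi;m[v0:v1,u0:u1]=True
    b=m&(abs(hsv[...,0].astype(int)-109)<14)&(hsv[...,1]>100);v,u=np.nonzero(b)
    g=m&(hsv[...,1]<90)&(hsv[...,2]>115);bv,bu=np.nonzero(g)
    X=np.array([at(p,a,c,21) for a,c in zip(u,v)]);Bc=at(p,bu.mean(),bv.mean(),20)
    hd=np.array([-0.424,0.906]);s=X[:,:2]@hd;print(n,"extent along h",s.min().round(1),s.max().round(1),"len (expect 177)",(s.max()-s.min()).round(1),"=> centre s",(s.max()-130).round(1),(s.min()+47).round(1),"ball s",(Bc[:2]@hd).round(1),Bc.round(1))
    el(f,roi)
    print("lateral",np.percentile(X[:,:2]@np.array([.906,.424]),[0,100]).round(1))
print("tool s",np.array([550.86,268.64])@hd, "lat",np.array([550.86,268.64])@np.array([.906,.424]))
E
```

```text
top extent along h -141.6 43.3 len (expect 177) 184.9 => centre s -86.7 -94.6 ball s -95.0 [598.3 175.1  20. ]
disc [262.05 239.04] axes [28.96 30.82] 67.0 ball [262.36 238.98] 29.86111111111111 ball-disc [ 0.31 -0.06]
lateral [569.3 663.4]
side extent along h -140.3 48.6 len (expect 177) 188.9 => centre s -81.4 -93.3 ball s -84.3 [600.1 187.9  20. ]
disc [291.55 325.75] axes [34.92 39.08] 89.1 ball [291.42 325.32] 54.138888888888886 ball-disc [-0.14 -0.44]
lateral [568.7 663. ]
tool s 9.823199999999986 lat 612.98252
```

The evidence agrees if the 130 mm is measured to the centre of the rounded end, which puts the grip about 103 mm from the dish centre. I'll recompute the goals with that.

```bash
cat > goal.py <<'E'
from h import *
A0=cur()
G=A0[:3,3]-19*A0[:3,2];h=np.array([*A0[:2,0],0]);h/=np.linalg.norm(h)
D=np.eye(4);D[:3,0]=-h;D[:3,1]=np.cross([0,0,1],-h);D[:3,3]=G-103*h-[0,0,22]
X=np.linalg.inv(D)@A0;np.save("X.npy",X);print("dish",D[:3,3])
def goal(c,ang):
    g=np.eye(4);g[:3,:3]=R.from_euler('z',ang-180,degrees=True).as_matrix();g[:3,3]=c;return g@X
c=[639.5,-3,127.3]
row(A0,goal(c,88.05),25);row(goal(c,88.05),goal(c,178.05),30)
print(goal(c,88.05)[:3,3],goal(c,178.05)[:3,3],manip.get_state()["time"])
E
python3 goal.py
```

```text
dish [593.32419508 176.78833598 127.14959566]
25 x [-7.47, 2.21, 0.77, 0.11, -0.0, 1.07]
30 x [-0.14, -5.29, 0.01, -0.31, 0.0, -2.98]
[642.95928562  97.97482223 130.40199439] [5.38525178e+02 4.59285615e-01 1.30401994e+02] 23.05
```

```bash
python3 -m creep '[-2.24,0.66,0.23,0.03,0,0.32, -4.48,1.33,0.46,0.07,0,0.64, -6.72,1.99,0.69,0.1,0,0.96, -8.96,2.65,0.92,0.13,0,1.28, -11.2,3.31,1.15,0.17,0,1.6, -11.95,3.54,1.23,0.18,0,1.71, -11.95,3.54,1.23,0.18,0,1.71, -11.95,3.54,1.23,0.18,0,1.71, -11.95,3.54,1.23,0.18,0,1.71, -11.95,3.54,1.23,0.18,0,1.71]'
python3 -m creep '[-11.95,3.54,1.23,0.18,0,1.71, -11.95,3.54,1.23,0.18,0,1.71, -11.95,3.54,1.23,0.18,0,1.71, -11.95,3.54,1.23,0.18,0,1.71, -11.95,3.54,1.23,0.18,0,1.71, -11.2,3.31,1.15,0.17,0,1.6, -8.96,2.65,0.92,0.13,0,1.28, -6.72,1.99,0.69,0.1,0,0.96, -4.48,1.33,0.46,0.07,0,0.64, -2.24,0.66,0.23,0.03,0,0.32]'
python3 -m creep '[0,0,0,0,0,0, 0,0,0,0,0,0, 0,0,0,0,0,0, 0,0,0,0,0,0]'
cat > f.py <<'E'
from h import *
from e import el
X=np.load("X.npy");A=cur();D=A@np.linalg.inv(X);print("dish model",D[:3,3].round(1),"up",D[:3,2].round(4),"handle deg",np.degrees(np.arctan2(-D[1,0],-D[0,0])).round(2),manip.get_state()["time"])
p=cam("top");u,v=map(int,proj(p,D[:3,3]+[0,0,23]));g=el(p["frame"],(u-45,v-35,u+45,v+35))
s=cam("side");u2,v2=map(int,proj(s,D[:3,3]+[0,0,23]))
a=cv2.resize(p["frame"][v-40:v+60,u-40:u+100],(700,500),interpolation=cv2.INTER_CUBIC)
cv2.imwrite("pics/f_top.png",a);cv2.imwrite("pics/f_side.png",cv2.resize(s["frame"][v2-120:v2+80,u2-100:u2+100],(600,600),interpolation=cv2.INTER_CUBIC));print("side centre px",u2,v2,"top",u,v)
E
python3 f.py
```

```text
time: 24.05
tcp_pos: [607.9, 187.7, 130.3]
tcp_rot: [0.633, 0.773, -0.032, 0.04]
force: [-0.4, -0.6, -2.3]
opening: 9.7
grip_force: 109.4
time: 25.05
tcp_pos: [643.9, 98.0, 130.5]
tcp_rot: [0.718, 0.694, -0.037, 0.036]
force: [0.0, 0.5, -2.4]
opening: 9.8
grip_force: 109.4
time: 25.45
tcp_pos: [643.7, 98.6, 130.5]
tcp_rot: [0.718, 0.694, -0.037, 0.036]
force: [0.8, 0.5, -1.7]
opening: 9.7
grip_force: 109.4
dish model [640.4  -2.3 127.3] up [ 6.e-04 -4.e-04  1.e+00] handle deg 88.11 25.45
disc [317.83 214.16] axes [30.77 32.47] 79.6 ball [316.93 214.18] 35.583333333333336 ball-disc [-0.91  0.02]
side centre px 289 231 top 317 214
```

View pics/f_side.png

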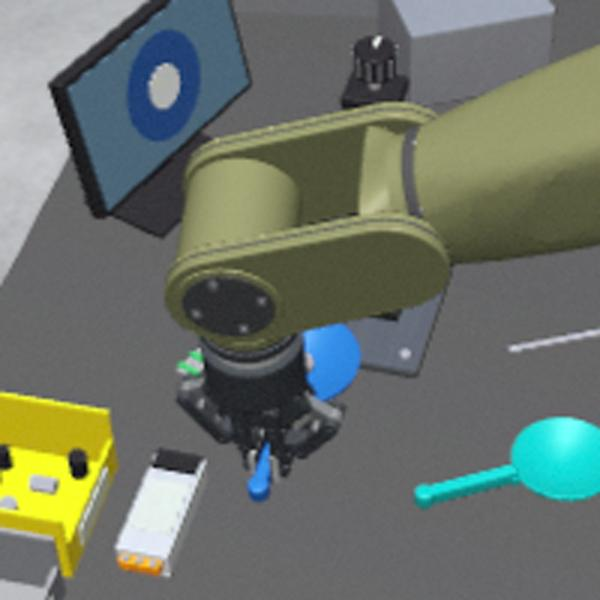

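The side view shows the dish half hidden behind the wrist, with the ball just visible at (308,362) and nothing touching the stand. I'll measure ball against dish again after settling.

```bash
python3 - <<'E'
from h import *
from e import el
for i in range(4):
    p=cam("top");el(p["frame"],(272,179,362,249))
print("ball world",at(p,316.93,214.18,145.3),"disc",at(p,317.83,214.16,150))
f=p["frame"];hsv=cv2.cvtColor(f,cv2.COLOR_BGR2HSV)
m=(abs(hsv[...,0].astype(int)-109)<14)&(hsv[...,1]>100);m[:185]=0;m[245:]=0
for v in range(194,235,3):
    u=np.nonzero(m[v,280:350])[0]+280;print(v,(u.min(),u.max(),len(u)) if len(u) else None,end=" ")
E
```

```text
disc [317.87 214.17] axes [30.74 32.54] 78.0 ball [316.93 214.18] 35.77777777777778 ball-disc [-0.94  0.01]
disc [317.88 214.15] axes [30.76 32.5 ] 80.3 ball [316.93 214.18] 35.833333333333336 ball-disc [-0.95  0.02]
disc [317.88 214.16] axes [30.74 32.57] 79.7 ball [316.93 214.18] 35.888888888888886 ball-disc [-0.95  0.02]
disc [317.9  214.12] axes [30.75 32.56] 80.9 ball [316.93 214.2 ] 36.19444444444444 ball-disc [-0.97  0.08]
ball world [643.92640419  -1.4991721  145.3       ] disc [642.77075982  -4.14899476 150.        ]
194 None 197 None 200 (np.int64(311), np.int64(325), 15) 203 (np.int64(307), np.int64(329), 23) 206 (np.int64(305), np.int64(331), 27) 209 (np.int64(303), np.int64(333), 31) 212 (np.int64(295), np.int64(333), 33) 215 (np.int64(295), np.int64(333), 33) 218 (np.int64(303), np.int64(332), 30) 221 (np.int64(304), np.int64(331), 28) 224 (np.int64(306), np.int64(329), 24) 227 (np.int64(310), np.int64(325), 16) 230 None 233 None
```

```bash
cat > tilt.py <<'E'
from h import *
X=np.load("X.npy");D=cur()@np.linalg.inv(X);c0=D[:2,3];h=-D[:2,0]/np.linalg.norm(D[:2,0]);l=np.array([-h[1],h[0]])
P_=[]
for i in range(6):
    p=cam("top");W=world(p);hsv=cv2.cvtColor(p["frame"],cv2.COLOR_BGR2HSV)
    m=(np.linalg.norm(W[...,:2]-c0,axis=-1)<60)&(W[...,2]>100)&(W[...,2]<190)&(abs(hsv[...,0].astype(int)-109)<14)&(hsv[...,1]>100);P_.append(W[m])
w=np.vstack(P_);x=np.c_[(w[:,:2]-c0)@h,(w[:,:2]-c0)@l]
k=x[:,0]<48;w=w[k];x=x[k]
ctr=np.array([(np.percentile(x[:,i],2)+np.percentile(x[:,i],98))/2 for i in(0,1)]);ctr[0]=0.5*ctr[0]+0.5*ctr[0]
lat=abs(x[:,1]-ctr[1]);print("extent h",np.percentile(x[:,0],[1,99]).round(1),"l",np.percentile(x[:,1],[1,99]).round(1),"n",len(x))
r=np.hypot(x[:,0],x[:,1])
for lo,hi in((0,40),(0,45),(38,47)):
    q=(r>lo)&(r<hi);M=np.c_[np.ones(q.sum()),x[q],r[q]**2];co=np.linalg.lstsq(M,w[q,2],rcond=None)[0];print(lo,hi,q.sum(),"z0",co[0].round(1),"slope h,l deg",np.degrees(np.arctan(co[1:3])).round(2),"R",(0.5/co[3]).round(0))
E
python3 tilt.py
```

```text
extent h [-43.7  43.2] l [-45.1  43.1] n 4264
0 40 3036 z0 146.8 slope h,l deg [-5.02  0.4 ] R 72.0
0 45 3940 z0 146.8 slope h,l deg [-5.26  0.35] R 74.0
38 47 1479 z0 150.1 slope h,l deg [-5.51  0.71] R 102.0
```

The depth fit shows the dish really is tipped about 5.5° and its centre is 12 mm high. The earlier "droop" was an artefact of assuming the wrong dish centre. I'll undo the tilt using the rigid grip transform from the bench.

```bash
cat > goal.py <<'E'
from h import *
Ab=P([550.86,268.64,3.36],down(114.94));h=Ab[:3,0]
D=np.eye(4);D[:3,0]=-h;D[:3,1]=np.cross([0,0,1],-h);D[:3,3]=Ab[:3,3]-102.6*h-[0,0,3.36]
X=np.linalg.inv(D)@Ab;np.save("X.npy",X)
def goal(c,ang):
    g=np.eye(4);g[:3,:3]=R.from_euler('z',ang-180,degrees=True).as_matrix();g[:3,3]=c;return g@X
c=[639.5,-3,127.3]
if __name__=="__main__":
    A=cur();Dn=A@np.linalg.inv(X);print("now",Dn[:3,3].round(1),"up",Dn[:3,2].round(3))
    row(A,goal(c,88.05),10);row(goal(c,88.05),goal(c,178.05),30)
E
python3 goal.py
```

```text
now [640.4  -4.  137.7] up [0.003 0.103 0.995]
10 x [0.12, -0.09, -0.02, 0.0, 0.59, 0.0]
30 x [-0.14, -5.37, 0.0, 0.0, 0.0, -3.0]
```

```bash
python3 -m creep '[0,0,0,0,0.2,0, 0.1,-0.1,0,0,0.5,0, 0.1,-0.1,0,0,0.7,0, 0.1,-0.1,0,0,0.8,0, 0.2,-0.1,0,0,0.8,0, 0.2,-0.1,0,0,0.8,0, 0.2,-0.1,0,0,0.8,0, 0.1,-0.1,0,0,0.7,0, 0.1,-0.1,0,0,0.4,0, 0,0,0,0,0.2,0]'
python3 -m creep '[0,0,0,0,0,0, 0,0,0,0,0,0, 0,0,0,0,0,0, 0,0,0,0,0,0]'
python3 tilt.py; python3 f.py; python3 goal.py
```

```text
time: 27.05
tcp_pos: [643.1, 99.3, 130.5]
tcp_rot: [0.719, 0.695, 0.0, 0.0]
force: [-0.3, 0.2, -2.2]
opening: 9.7
grip_force: 109.3
time: 27.45
tcp_pos: [643.1, 99.6, 130.4]
tcp_rot: [0.719, 0.695, 0.0, 0.0]
force: [-0.6, -0.3, -1.3]
opening: 9.8
grip_force: 109.4
extent h [-44.6  40.7] l [-44.8  43.3] n 4179
0 40 2989 z0 136.0 slope h,l deg [1.03 0.58] R 70.0
0 45 3840 z0 136.1 slope h,l deg [0.92 0.68] R 72.0
38 47 1401 z0 137.8 slope h,l deg [0.55 0.87] R 85.0
dish model [639.6  -3.  127.1] up [-6.e-04  3.e-04  1.e+00] handle deg 88.09 27.75
disc [318.57 215.25] axes [30.92 31.5 ] 96.0 ball [318.37 215.37] 35.19444444444444 ball-disc [-0.21  0.13]
side centre px 290 231 top 317 215
now [639.7  -3.1 127.1] up [-0.001  0.     1.   ]
10 x [0.01, -0.01, -0.03, 0.0, 0.0, 0.0]
30 x [-0.14, -5.37, 0.0, 0.0, 0.0, -3.0]
```

The dish is level and the ball centred. I'll make a small centring trim, hold for over a second, then make the quarter turn about the ball.

```bash
python3 -m creep '[0.4,-0.3,0,0,0,0, 0.7,-0.4,0,0,0,0, 0.4,-0.3,0,0,0,0, 0,0,0,0,0,0, 0,0,0,0,0,0, 0,0,0,0,0,0, 0,0,0,0,0,0, 0,0,0,0,0,0, 0,0,0,0,0,0, 0,0,0,0,0,0]'
python3 -m creep '[0,0,0,0,0,0, 0,0,0,0,0,0, 0,0,0,0,0,0, 0,0,0,0,0,0, 0,0,0,0,0,0, 0,0,0,0,0,0, 0,0,0,0,0,0, 0,0,0,0,0,0, 0,0,0,0,0,0, 0,0,0,0,0,0]'
python3 f.py
python3 -m creep '[0,0,0,0,0,0, 0,0,0,0,0,0, -0.01,-1.07,0,0,0,-0.6, -0.04,-2.69,0,0,0,-1.5, -0.09,-4.3,0,0,0,-2.4, -0.14,-5.37,0,0,0,-3, -0.14,-5.37,0,0,0,-3, -0.14,-5.37,0,0,0,-3, -0.14,-5.37,0,0,0,-3, -0.14,-5.37,0,0,0,-3]'
python3 -m creep '[-0.14,-5.37,0,0,0,-3, -0.14,-5.37,0,0,0,-3, -0.14,-5.37,0,0,0,-3, -0.14,-5.37,0,0,0,-3, -0.14,-5.37,0,0,0,-3, -0.14,-5.37,0,0,0,-3, -0.14,-5.37,0,0,0,-3, -0.14,-5.37,0,0,0,-3, -0.14,-5.37,0,0,0,-3, -0.14,-5.37,0,0,0,-3]'
python3 -m creep '[-0.14,-5.37,0,0,0,-3, -0.14,-5.37,0,0,0,-3, -0.14,-5.37,0,0,0,-3, -0.14,-5.37,0,0,0,-3, -0.14,-5.37,0,0,0,-3, -0.14,-5.37,0,0,0,-3, -0.14,-5.37,0,0,0,-3, -0.14,-5.37,0,0,0,-3, -0.14,-5.37,0,0,0,-3, -0.14,-5.37,0,0,0,-3]'
python3 -m creep '[-0.14,-5.37,0,0,0,-3, -0.09,-4.3,0,0,0,-2.4, -0.04,-2.69,0,0,0,-1.5, -0.01,-1.07,0,0,0,-0.6, 0,0,0,0,0,0, 0,0,0,0,0,0, 0,0,0,0,0,0, 0,0,0,0,0,0, 0,0,0,0,0,0]'
python3 f.py; python3 tilt.py; python3 - <<'E'
from goal import *
A=cur();row(A,goal([638.5,-1.5,127.3],178.05),5)
E
```

```text
time: 28.85
tcp_pos: [642.1, 101.0, 130.4]
tcp_rot: [0.719, 0.695, 0.0, 0.0]
force: [-0.3, 0.7, -2.8]
opening: 9.8
grip_force: 109.4
time: 29.85
tcp_pos: [642.1, 101.0, 130.4]
tcp_rot: [0.719, 0.695, 0.0, 0.0]
force: [-0.2, 0.2, -2.2]
opening: 9.7
grip_force: 109.4
dish model [638.7  -1.6 127.1] up [-5.e-04  3.e-04  1.e+00] handle deg 88.09 29.85
disc [318.06 215.53] axes [30.9  31.53] 89.0 ball [317.91 215.65] 35.22222222222222 ball-disc [-0.15  0.12]
side centre px 290 232 top 317 215
time: 30.95
tcp_pos: [607.2, 96.2, 130.4]
tcp_rot: [0.589, 0.808, -0.0, 0.0]
force: [-1.1, 0.5, -2.5]
opening: 10.1
grip_force: 109.4
time: 31.95
tcp_pos: [562.4, 67.5, 130.4]
tcp_rot: [0.36, 0.933, -0.0, 0.0]
force: [0.7, 0.8, -2.0]
opening: 9.6
grip_force: 109.4
time: 32.95
tcp_pos: [537.9, 20.2, 130.4]
tcp_rot: [0.106, 0.994, -0.0, -0.0]
force: [0.8, -1.1, -1.3]
opening: 9.6
grip_force: 109.4
time: 33.85
tcp_pos: [536.5, 7.3, 130.4]
tcp_rot: [0.043, 0.999, -0.0, 0.0]
force: [0.3, -0.4, -1.6]
opening: 9.6
grip_force: 109.3
dish model [638.7  -1.5 127.1] up [-5.e-04  3.e-04  1.e+00] handle deg 175.1 33.85
disc [318.44 208.34] axes [16.18 23.97] 95.6 ball [nan nan] 0.0 ball-disc [nan nan]
side centre px 290 232 top 316 215
extent h [-45.3  -2.5] l [-43.1  44.6] n 2078
0 40 1413 z0 136.1 slope h,l deg [1.94 0.48] R 65.0
0 45 1856 z0 136.5 slope h,l deg [1.81 0.37] R 72.0
38 47 794 z0 141.2 slope h,l deg [ 2.04 -0.05] R 117.0
5 x [0.03, -1.06, -0.05, -0.0, 0.01, -0.59]e.py:9: RuntimeWarning: Mean of empty slice.
  c=np.array(e[0])/6+[u0,v0];bb=np.array([u.mean(),v.mean()])/6+[u0,v0]
  ret = ret.dtype.type(ret / rcount)
```

View pics/f_side.png

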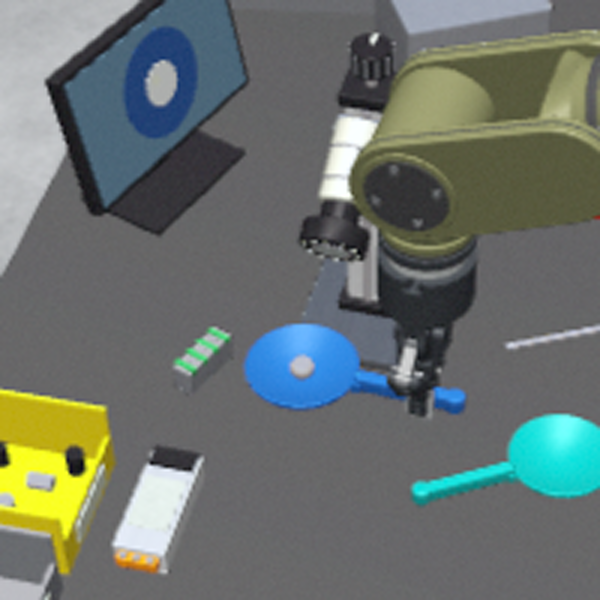

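The side view shows the dish level at (302,365) with the ball in its middle, the handle to the robot's side, clear of the stand. The handle is still 3° short, so I'll finish that.

```bash
python3 -m creep '[0,-0.54,0,0,0,-0.3, 0,-1.25,0,0,0,-0.7, 0,-1.7,0,0,0,-0.95, 0,-1.25,0,0,0,-0.7, 0,-0.54,0,0,0,-0.3, 0,0,0,0,0,0, 0,0,0,0,0,0, 0,0,0,0,0,0, 0,0,0,0,0,0, 0,0,0,0,0,0]'
python3 -m creep '[0,0,0,0,0,0, 0,0,0,0,0,0, 0,0,0,0,0,0, 0,0,0,0,0,0, 0,0,0,0,0,0, 0,0,0,0,0,0, 0,0,0,0,0,0, 0,0,0,0,0,0]'
python3 - <<'E'
from h import *
from e import el
D=cur()@np.linalg.inv(np.load("X.npy"));print(D[:3,3].round(1),D[:3,2].round(3),"handle",np.degrees(np.arctan2(-D[1,0],-D[0,0])).round(2))
for i in range(2):
    s=cam("side");el(s["frame"],(255,205,325,255))
el(cv2.imread("pics/side0.png"),(260,300,320,390))
E
```

```text
time: 35.25
tcp_pos: [536.1, 2.0, 130.4]
tcp_rot: [0.017, 1.0, -0.0, 0.0]
force: [1.3, -0.7, -1.9]
opening: 9.9
grip_force: 109.4
time: 36.05
tcp_pos: [536.1, 2.0, 130.4]
tcp_rot: [0.017, 1.0, -0.0, 0.0]
force: [0.1, -0.1, -2.3]
opening: 9.6
grip_force: 109.4
[638.7  -1.5 127.1] [-0.001  0.     1.   ] handle 178.04
disc [291.27 234.22] axes [28.89 40.21] 89.9 ball [290.64 234.25] 50.80555555555556 ball-disc [-0.63  0.03]
disc [291.3  234.23] axes [28.87 40.24] 90.1 ball [290.65 234.26] 50.888888888888886 ball-disc [-0.65  0.03]
disc [291.55 325.75] axes [34.92 39.08] 89.1 ball [291.42 325.32] 54.138888888888886 ball-disc [-0.14 -0.44]
```

```bash
python3 -c "
from workcell import manip
print(manip.sign_off())"
```

```text
the job is handed in; nothing more can be done
None
```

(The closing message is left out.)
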